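# Set the angle table of a tile cutter and clamp its post with the U-bolt

## Robot

A 6-joint arm with a two-finger parallel gripper is mounted at the origin on the work surface. World frame = base frame: x ahead of the robot, y to its left, z up, the work surface at z = 0. Lengths are in mm, angles in rad, forces in N, time in s.
With the tool pointing down it reaches from about 325 to 900 mm from the base axis. Payload 3.5 kg.
Tool frame: the origin (TCP) lies midway between the tips of the shut fingers; the grasp point (between the pads) lies 19 mm behind it; z points along the fingers, y is the line along which they close (so a half turn about z gives the same grasp; the last joint's range is limited). The gripper opens to 85 mm and grips with 20 to 120 N. Pads are 22 mm wide; open, the fingers measure 114 mm over their backs; the gripper's body (76 mm by 85 mm) begins 54 mm behind the grasp point. The pads swing forward as they close: fully open they stand 13 mm farther back than shut.
Start: joints at [-1.271, 0.276, -0.026, 1.268, 0, 1.467], TCP at [244.985, -574.982, 231.313] pointing down, gripper open.
Joint ranges: [-3.12, 3.12], [-0.85, 1.88], [-1.08, 1.24], [-1.95, 2.15], [-1.57, 1.53], [-3.14, 3.14]. Speed limits (rad/s): [2.57, 2.57, 3.14, 3.14, 3.14, 3.14].

## Interface

Orientations are given as a unit quaternion [w, x, y, z].
In Python, from workcell import sense, optics, ticket, silhouettes, pinpoint gives the robot as it stands.
- The arm moves only by the tool arm_command, never from a script. Its argument "targets" is a list of rows, each a list of 5 numbers: the finger opening in cm, from 0 to 8.54, then the shift along the tool's x, y, z in cm, then the turn about the tool's z in degrees. A call has exactly 5 rows; each row is the pose to reach, as a shift and turn from the pose commanded when the call began, along the tool's axes at that moment; what a row does not reach only later rows make up. A row lasts 1/12 s, in which the tool goes at most 41.7 mm and 7.16 degrees, less where a joint would pass 70% of its speed; a pose out of reach is approached as far as the arm can. A call with a gripper value outside its range is refused whole. The fingers move at their own pace and stop on an object; the grip force is fixed at half the most. Time passes only in rows, so rows that repeat a pose let the fingers close, or fill a call up. It gives the time, the measured TCP pose, the force, the opening and the grip force at its end, in the units of the state.
- sense(): the state, without advancing time (a new reading comes with each control period).
- optics.snapshot(name): name is "scene" or "top"; returns a dict with "image" (480x640x3 uint8, red, green, blue), "intrinsics" (3x3 intrinsics, pixels), "rvec" (rotation vector, rad) and "tvec" (3), from world to camera coordinates, as OpenCV has them. Camera axes: x right, y down, z forward; pixel columns grow to the right and rows downward; lengths in mm; the calibration is good to about 2 mm. A picture is of the moment at which its call begins. There is no depth.
- ticket.job_done(): hands the job in; it is judged then, once.
Trained networks look in a picture, given as the dict that the camera call returned (one of the last four; its "shot" number tells which), for a name from the list of things; names that differ only in an ending like _2 or _b are one class to them, and where a whole thing is asked for, a point or a joint stands for the part that bears it (a point fixed in the world has none). Each returns a list of dicts, best first, with "conf" (0 to 1); they miss things now and then, are a little off and sometimes report something else, mostly with a low value. They report only what shows in the picture. A call takes as long as a camera call. They do not tell look-alikes from the thing itself.
- silhouettes(picture, name): "pixels" (480x640 bool, what is visible of it).
- pinpoint(picture, name): "location" ([x, y, z] in mm, in world coordinates, good to about 4 mm: a listed point, or the origin of a listed thing).
The state is a dict: "time_s": time; "joint_positions": joint angles; "joint_velocities": joint speeds; "tau": joint torques, N m; "tool_pos": TCP position; "eef_rot": TCP orientation; "wrist_force": force on the tool from outside, world axes, zero at the start; "moment": the same for the moment, N m; "finger_gap": finger opening in mm; "finger_force": force on a finger pad.
Only numpy, scipy, OpenCV 4.12 (cv2) and the standard library are available. Lean on these libraries where they do the work, as an engineer would, in place of code of your own. Each camera call takes 0.05 s, during which the arm holds its last target. There are 200 camera calls.

## Task

Set the tile cutter's angle stop: turn the round dark table by its wooden knob until the white marked sector shows whole in the fixed window. Then bring the U-bolt on the deck forward so that both its legs pass around the post and through the two bracket holes, and push it fully home until its bow rests against the post. Leave the table set, and do not disturb the tape roll, the tile stack or the glue pot.

Things in the scene. Friction and masses are not known exactly. Their poses are not given: they have to be found in the camera images.
- fixture: fixed angle stop on the bench, teal paint. Origin on the post's axis at bench height, z up; +x runs along the deck from its open end, past the post, to the bracket. A round dark table (disc of radius 92 mm, top at z 22 mm) lies under the deck and shows on both sides of it
- deck_end (a point): middle of the deck's open end, on its top face. Deck: flat teal strip, top 30 mm above the bench, 84 mm wide, from fixture x -190 mm to the bracket at 28 mm
- post_top (a point): centre of the top of the upright bare steel post, 26 mm in diameter, which stands through the deck at fixture x 0, y 0; top 90 mm above the bench
- dial (a joint): angle of the round table (rad), which turns with the post about the fixture's z axis; positive is counter-clockwise seen from above. At 0 the white mark is centred in the window and the knob is at the fixture's +y. It starts positive, 0.4 to 0.8; stops at -0.6 and 1.0. Friction holds it where it is left; about 2 N at the knob turns it
- knob (a point): centre of the top of the upright round pale wooden knob on the table, 80 mm from the post's axis; 16 mm in diameter, 43 mm tall, top 65 mm above the bench; it turns with the table and stays on the fixture's +y side. Push it sideways or pinch it
- mark (a point): centre of the white marked sector on the table's top face, 16 mm along the turn by 20 mm radially, 75 mm from the post's axis, on the far side from the knob, with a thin dark centre line
- window (a point): centre of the fixed window's opening, at fixture x 0, y -75 mm, 30 mm above the bench; the opening is 34 mm along the fixture's x by 26 mm along y, in a teal frame with 8 mm sides (50 by 58 mm overall, top 30 mm above the bench)
- hole_left (a point): centre of the mouth (face towards the post) of the bracket hole at fixture y +21 mm, 35 mm above the bench; through hole, 14 mm in diameter. Bracket: upright bare aluminium plate, fixture x 28 to 36 mm, 76 mm wide, z 20 to 58 mm
- hole_right (a point): the same for the hole at fixture y -21 mm
- ubolt: loose U-bolt of 10 mm round steel bar, about 0.14 kg, flat on the deck before the post, legs towards it, up to 6 mm off centre and 0.15 rad askew. Origin: centre of the bow's half circle, on the bar's centreline (5 mm above the deck); +x along the legs, 52 mm over their outsides, 32 mm inside; bow's back at x -26 mm. Friction holds it. Home against the post, its origin is 3 mm past the post's axis
- tip_left (a point): rounded end of the U-bolt's leg at its own x 65, y +21 mm
- tip_right (a point): rounded end of the U-bolt's leg at its own x 65, y -21 mm
- tape_roll: bystander: roll of masking tape lying flat, 90 mm in diameter, 24 mm high; origin under its centre
- tile_stack: bystander: stack of three terracotta tiles, 75 x 50 x 30 mm; origin under its centre
- glue_pot: bystander: small white pot, 64 mm wide, 50 mm high; origin under its centre
There are look-alikes about, which are no part of the job. There is more than one size of the ubolt; the one meant has the size given above.

How it is judged:
By the outcome, as a careful person would: the job done as asked, in the order asked, and still so for the second after the job is handed in, with the robot touching nothing.
It also fails if it takes over 64 s, if anything falls off the work surface, if the arm or the gripper's body presses on something with over 40 N, if the wrist force passes 120 N, or if a joint passes its speed limit or range.

## Working session

There is one attempt and no reset: what is moved stays moved. The work goes in short steps, Python scripts to look and compute and a tool call to move; the robot and the scene stay as the last step left them, time stands still between calls to the robot, and variables do not carry over. Pictures are saved under pics/ and viewed, at most 10 in all, crops included, and the job is handed in when it is done.

Besides the shell and the picture viewer there is one more tool, called after "Emit:" as a command line: name --pt "numbers of a row" for each row, then --argument value for the rest. arm_command: Moves the arm, as the interface text tells. Its arguments: {"type":"object","properties":{"targets":{"type":"array","items":{"type":"array","items":{"type":"number"}}}},"required":["targets"]}

```bash
mkdir -p pics
cat > h.py <<'E'
import numpy as np, cv2
from workcell import sense, optics, ticket, silhouettes, pinpoint
def proj(s,p):
    return cv2.projectPoints(np.array(p,float).reshape(-1,3),np.array(s["rvec"],float),np.array(s["tvec"],float),np.array(s["intrinsics"],float),None)[0].reshape(-1,2)
def back(s,uv,z):
    R=cv2.Rodrigues(np.array(s["rvec"],float))[0];t=np.array(s["tvec"],float).ravel();K=np.array(s["intrinsics"],float)
    uv=np.array(uv,float).reshape(-1,2);d=(np.linalg.inv(K)@np.c_[uv,np.ones(len(uv))].T).T@R
    c=-R.T@t
    return c+d*((z-c[2])/d[:,2])[:,None]
def save(s,n): cv2.imwrite(f"pics/{n}.png",cv2.cvtColor(s["image"],cv2.COLOR_RGB2BGR))
E
python3 - <<'E'
from h import *
for n in ("top","scene"):
    s=optics.snapshot(n);save(s,n+"0")
    for k in "fixture deck_end post_top knob mark window hole_left hole_right ubolt tip_left tip_right tape_roll tile_stack glue_pot".split():
        r=pinpoint(s,k);print(n,k,[(round(q["conf"],2),np.round(q["location"],0).tolist(),proj(s,q["location"])[0].round().tolist()) for q in r[:3]])
print(sense()["time_s"],sense()["eef_rot"])
E
```

```text
top fixture [(0.79, [641.0, -122.0, -1.0], [398.0, 243.0])]
top deck_end [(0.58, [444.0, -120.0, 32.0], [400.0, 343.0]), (0.16, [578.0, -128.0, 38.0], [404.0, 271.0])]
top post_top [(0.67, [636.0, -120.0, 92.0], [404.0, 235.0])]
top knob [(0.69, [602.0, -43.0, 61.0], [360.0, 256.0]), (0.65, [636.0, -117.0, -0.0], [396.0, 245.0])]
top mark [(0.97, [671.0, -189.0, 23.0], [434.0, 226.0])]
top window [(0.82, [635.0, -193.0, 33.0], [437.0, 243.0])]
top hole_left [(0.79, [667.0, -98.0, 34.0], [388.0, 225.0])]
top hole_right [(0.66, [667.0, -137.0, 39.0], [409.0, 225.0]), (0.18, [636.0, -119.0, 88.0], [403.0, 235.0])]
top ubolt [(0.9, [510.0, -113.0, 34.0], [396.0, 307.0]), (0.76, [422.0, -274.0, 3.0], [479.0, 356.0]), (0.67, [401.0, 22.0, 4.0], [323.0, 364.0])]
top tip_left [(0.81, [457.0, -315.0, 2.0], [499.0, 338.0]), (0.5, [448.0, 44.0, 6.0], [313.0, 339.0]), (0.31, [637.0, -121.0, -2.0], [398.0, 245.0])]
top tip_right [(0.89, [575.0, -129.0, 44.0], [405.0, 272.0]), (0.85, [451.0, 18.0, 2.0], [326.0, 338.0]), (0.67, [665.0, -95.0, 32.0], [387.0, 227.0])]
top tape_roll [(0.98, [692.0, 71
[... 753 characters left out ...]
(0.85, [511.0, -115.0, 37.0], [258.0, 240.0]), (0.74, [419.0, -277.0, 0.0], [192.0, 230.0]), (0.41, [407.0, 17.0, 3.0], [311.0, 220.0])]
scene tip_left [(0.79, [569.0, -88.0, 33.0], [270.0, 258.0]), (0.48, [444.0, 45.0, 5.0], [323.0, 229.0]), (0.45, [457.0, -314.0, 3.0], [175.0, 241.0])]
scene tip_right [(0.73, [575.0, -128.0, 33.0], [252.0, 261.0]), (0.52, [456.0, 20.0, 2.0], [314.0, 233.0]), (0.45, [436.0, -327.0, 8.0], [170.0, 233.0])]
scene tape_roll [(0.62, [696.0, 68.0, 2.0], [346.0, 305.0])]
scene tile_stack [(0.81, [575.0, -326.0, 1.0], [165.0, 277.0])]
scene glue_pot [(0.56, [723.0, -297.0, -0.0], [171.0, 327.0])]
1.5 [ 9.60594722e-06  9.79785562e-01  2.00050627e-01 -1.86126375e-06]
```

View pics/top0.png

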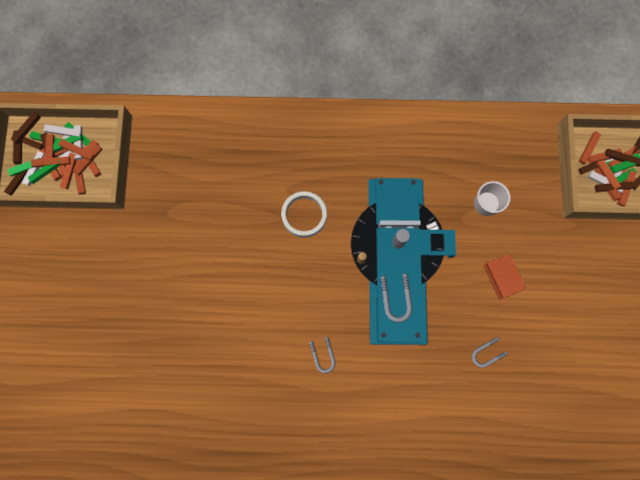

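View pics/scene0.png

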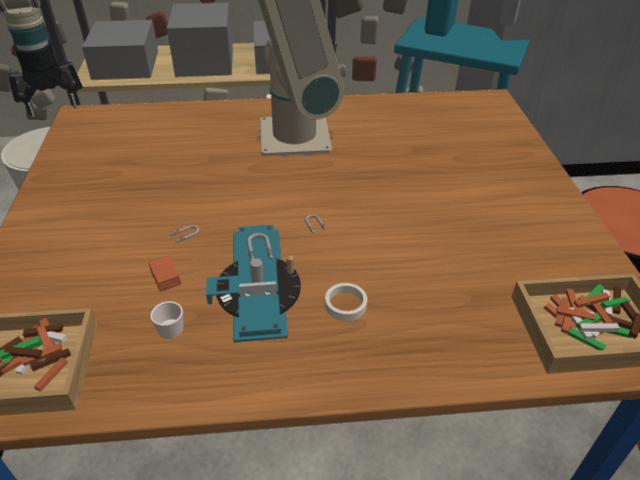

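The only U-bolt that could be meant is the one on the deck at top (396,307). The two look-alikes are smaller and lie on the bench at (479,356) and (323,364). I choose the deck one and check it in a crop, with the estimated model drawn over it.

```bash
cat >> h.py <<'E'
from scipy.optimize import least_squares
PTS={"deck_end":(-190,0,30),"post_top":(0,0,90),"window":(0,-75,30),"hole_left":(28,21,35),"hole_right":(28,-21,35),"fixture":(0,0,0)}
def T(x,y,a,p):
    p=np.atleast_2d(np.array(p,float));c,s=np.cos(a),np.sin(a)
    return np.c_[x+c*p[:,0]-s*p[:,1],y+s*p[:,0]+c*p[:,1],p[:,2]]
def fit(pairs,x0):
    f=lambda v:np.concatenate([(T(*v[:2],v[2],m)[0]-o)[:2]/4 for m,o in pairs])
    return least_squares(f,x0,loss="soft_l1").x
def collect(snaps,names,x0,tol=15):
    out=[]
    for s in snaps:
        for k,m in names.items():
            for r in pinpoint(s,k):
                o=np.array(r["location"])
                if np.linalg.norm(o-T(*x0,m)[0])<tol: out.append((m,o));break
    return out
UB={"ubolt":(0,0,35),"tip_left":(65,21,35),"tip_right":(65,-21,35)}
E
python3 - <<'E'
from h import *
S=[optics.snapshot(n) for n in ("top","scene","top","scene")]
F=fit(collect(S,PTS,(637,-119,0)),[637,-119,0]);print("F",F)
U=fit(collect(S,UB,(510,-114,.12)),[510,-114,.12]);print("U",U,"rel yaw",U[2]-F[2])
d=[]
for s in S:
    for k in("knob","mark"):
        for r in pinpoint(s,k)[:1]:
            v=np.array(r["location"])[:2]-F[:2]; sg=1 if k=="knob" else -1
            d.append(round(float(np.arctan2(-sg*v[0],sg*v[1])-F[2]),3))
print("dial",d)
P=[]
for s,(x0,y0) in((S[0],(340,165)),(S[1],(190,200))):
    k=4;im=cv2.resize(s["image"],None,fx=k,fy=k,interpolation=cv2.INTER_CUBIC)
    def pl(p,c,cl=True): cv2.polylines(im,[np.int32((proj(s,p)+.5)*k)],cl,c,1)
    pl(T(*F,[(-190,-42,30),(28,-42,30),(28,42,30),(-190,42,30)]),(255,255,0))
    pl(T(*F,[(-17,-88,30),(17,-88,30),(17,-62,30),(-17,-62,30)]),(255,0,0))
    th=np.linspace(0,6.28,40)
    pl(T(*F,np.c_[13*np.cos(th),13*np.sin(th),90+0*th]),(255,0,255))
    pl(T(*F,np.c_[92*np.cos(th),92*np.sin(th),22+0*th]),(255,255,255))
    a=np.linspace(np.pi/2,1.5*np.pi,20)
    for r in(16,26): pl(T(*U,np.vstack([[(65,r,35)],np.c_[r*np.cos(a),r*np.sin(a),35+0*a],[(65,-r,35)]])),(255,0,0),False)
    P.append(im[y0*k:(y0+150)*k,x0*k:(x0+100)*k])
cv2.imwrite("pics/crop1.png",cv2.cvtColor(np.hstack(P),cv2.COLOR_RGB2BGR))
E
```

```text
F [ 6.38517599e+02 -1.17953797e+02  2.03223952e-02]
U [ 5.08878913e+02 -1.14743231e+02  1.27863864e-01] rel yaw 0.1075414691699917
dial [0.438, 0.381, 0.425, 0.409, 0.433, 0.373, 0.453, 0.412]
```

View pics/crop1.png

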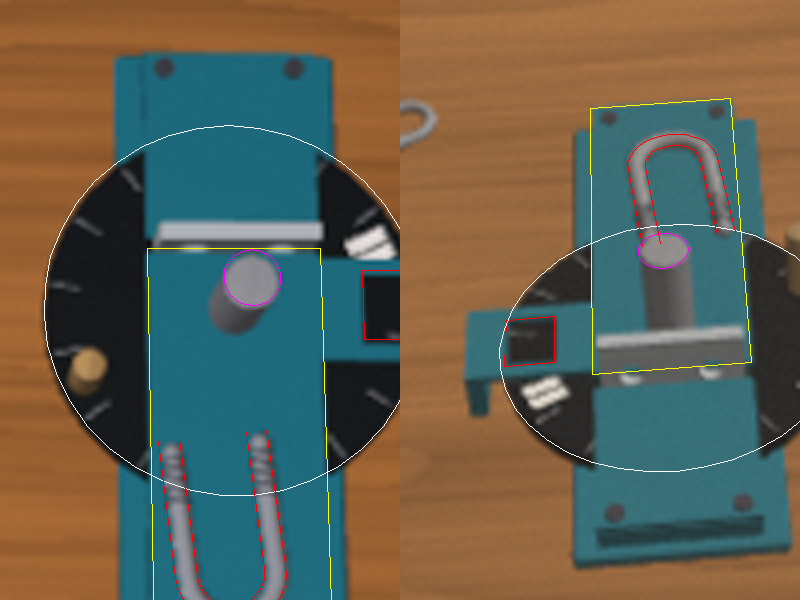

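The crop confirms it: the drawn 52 mm U (red) lies on the deck bolt at left panel (160–285, 440–600). The post, disc and window outlines also match. The knob is at left panel (88,370), world about (604,-45). I'll move there.

Emit:
arm_command --pt "4 3.3 -2.1 0 0" --pt "4 6.6 -4.2 0 0" --pt "4 9.9 -6.3 0 0" --pt "4 13.2 -8.4 0 0" --pt "4 16.5 -10.6 0 0"

```text
time_s: 4.32
tool_pos: [355.9, -411.5, 231.4]
eef_rot: [0.0, 0.98, 0.2, 0.0]
wrist_force: [0.9, 0.0, -0.9]
finger_gap: 40.3
finger_force: 0.0
```

Emit:
arm_command --pt "4 3.3 -2.1 0 0" --pt "4 6.6 -4.2 0 0" --pt "4 9.9 -6.3 0 0" --pt "4 13.2 -8.4 0 0" --pt "4 16.5 -10.6 0 0"

```text
time_s: 4.73
tool_pos: [466.4, -249.1, 231.6]
eef_rot: [0.0, 0.98, 0.2, 0.0]
wrist_force: [1.7, 0.3, 0.6]
finger_gap: 39.9
finger_force: 0.0
```

Emit:
arm_command --pt "4 3.3 -2.1 0 5" --pt "4 6.6 -4.2 0 10" --pt "4 9.9 -6.3 0 15" --pt "4 13.2 -8.4 0 20" --pt "4 16.5 -10.6 0 21.9"

```text
time_s: 5.15
tool_pos: [576.7, -86.7, 231.5]
eef_rot: [0.0, 1.0, 0.009, 0.0]
wrist_force: [0.4, -1.3, 0.7]
finger_gap: 39.6
finger_force: 0.0
```

Emit:
arm_command --pt "4 1.0 -1.5 2 0" --pt "4 2.0 -3.0 5 0" --pt "4 2.9 -4.15 8 0" --pt "4 2.9 -4.15 11 0" --pt "4 2.9 -4.15 14 0"

```text
time_s: 5.57
tool_pos: [604.6, -45.2, 90.3]
eef_rot: [0.0, 1.0, 0.011, 0.001]
wrist_force: [0.4, -0.2, 0.1]
finger_gap: 40.1
finger_force: 0.0
```

Emit:
arm_command --pt "4 0 0 1.5 0" --pt "4 0 0 3 0" --pt "4 0 0 4.5 0" --pt "4 0 0 5.8 0" --pt "4 0 0 5.8 0"

```text
time_s: 5.98
tool_pos: [601.3, -45.8, 30.3]
eef_rot: [-0.001, 1.0, 0.01, -0.003]
wrist_force: [0.2, 0.6, 0.0]
finger_gap: 40.0
finger_force: 0.0
```

Emit:
arm_command --pt "1 0 0 0 0" --pt "1 0 0 0 0" --pt "1 0 0 0 0" --pt "1 0 0 0 0" --pt "1 0 0 0 0"

```text
time_s: 6.4
tool_pos: [604.3, -45.5, 34.2]
eef_rot: [-0.001, 1.0, 0.011, 0.001]
wrist_force: [-1.4, 4.4, 1.6]
finger_gap: 13.9
finger_force: 58.9
```

Emit:
arm_command --pt "1 0.3 -0.12 0 0" --pt "1 0.6 -0.23 0 0" --pt "1 0.95 -0.34 0 0" --pt "1 1.3 -0.44 0 0" --pt "1 1.6 -0.51 0 0"

```text
time_s: 6.82
tool_pos: [618.6, -40.4, 34.2]
eef_rot: [-0.0, 1.0, 0.01, -0.001]
wrist_force: [-6.8, 3.4, 8.1]
finger_gap: 14.5
finger_force: 59.7
```

Emit:
arm_command --pt "1 0.35 -0.07 0 0" --pt "1 0.7 -0.12 0 0" --pt "1 1.05 -0.15 0 0" --pt "1 1.4 -0.17 0 0" --pt "1 1.66 -0.18 0 0"

```text
time_s: 7.23
tool_pos: [635.5, -37.6, 34.2]
eef_rot: [-0.001, 1.0, 0.01, -0.001]
wrist_force: [-5.8, 6.2, 6.0]
finger_gap: 13.9
finger_force: 59.6
```

Run:
```python
from h import *
F=[638.5,-118,.02]
print(sense()["tool_pos"],sense()["wrist_force"])
for n in("top","scene"):
    s=optics.snapshot(n);save(s,n+"1")
    for k in("knob","mark"):
        for r in pinpoint(s,k)[:2]: print(n,k,r["conf"],np.round(r["location"],1))
    a=s["image"];(x0,y0)=(360,180) if n=="top" else (190,230)
    c=cv2.resize(a[y0:y0+100,x0:x0+110],None,fx=3.6,fy=3.6,interpolation=cv2.INTER_CUBIC)
    globals()[n]=c
cv2.imwrite("pics/crop2.png",cv2.cvtColor(np.hstack([top,scene]),cv2.COLOR_RGB2BGR))
```

```text
[635.54187216 -37.55938986  34.16806448] [-5.82063727  6.17269558  5.96890383]
top mark 0.77 [ 642.1 -194.8   21.7]
scene knob 0.57 [632.4 -41.3  61.5]
scene mark 0.77 [ 642.7 -193.7   23.4]
```

View pics/crop2.png

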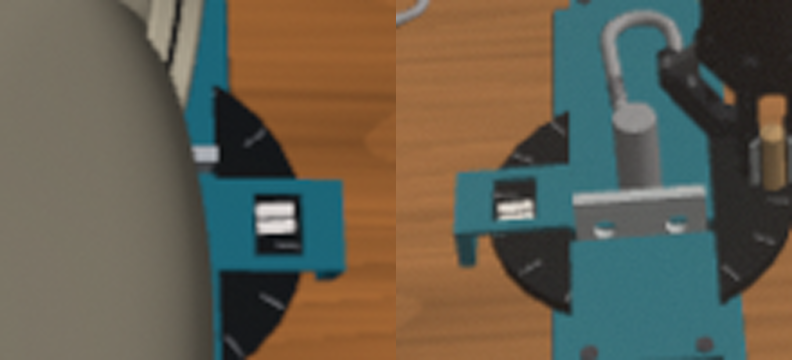

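The left panel shows the white mark in the window at (276,217), with the opening centre near (278,225), so it sits about 3 mm too far. I'll turn the knob a little further, release it and check.

Emit:
arm_command --pt "1 0.1 0 0 0" --pt "1 0.2 0 0 0" --pt "1 0.3 0 0 0" --pt "1 0.3 0 0 0" --pt "1 0.3 0 0 0"

```text
time_s: 7.95
tool_pos: [637.2, -37.4, 34.1]
eef_rot: [-0.001, 1.0, 0.01, -0.002]
wrist_force: [-7.0, 4.8, 8.4]
finger_gap: 14.7
finger_force: 59.9
```

Emit:
arm_command --pt "4 0 0 0 0" --pt "4 0 0 0 0" --pt "4 0 0 0 0" --pt "4 0 0 0 0" --pt "4 0 0 0 0"

```text
time_s: 8.37
tool_pos: [639.8, -39.2, 33.4]
eef_rot: [0.0, 1.0, 0.01, 0.0]
wrist_force: [-0.1, -0.3, 0.0]
finger_gap: 39.8
finger_force: 0.0
```

Emit:
arm_command --pt "4 0 0 -2 0" --pt "4 0 0 -5 0" --pt "4 0 0 -8 0" --pt "4 -2 0 -11 0" --pt "4 -5 0 -11 0"

```text
time_s: 8.78
tool_pos: [596.7, -41.2, 150.8]
eef_rot: [0.002, 1.0, 0.01, 0.008]
wrist_force: [1.4, -0.4, 1.4]
finger_gap: 40.1
finger_force: 0.0
```

Emit:
arm_command --pt "4 -4 0 0 0" --pt "4 -8 0 0 0" --pt "4 -12 0 0 0" --pt "4 -16 0 0 0" --pt "4 -20 0 0 0"

```text
time_s: 9.2
tool_pos: [387.6, -43.9, 143.1]
eef_rot: [0.0, 1.0, 0.01, 0.0]
wrist_force: [0.2, -0.8, 0.4]
finger_gap: 40.1
finger_force: 0.0
```

Run:
```python
from h import *
print(sense()["tool_pos"],sense()["eef_rot"])
S=[optics.snapshot(n) for n in("top","scene","top","scene")]
F=fit(collect(S,PTS,(638.5,-118,.02)),[638.5,-118,.02]);print("F",F)
c=collect(S,UB,(508.9,-114.7,.128));print(len(c));U=fit(c,[508.9,-114.7,.128]);print("U",U)
for s in S:
    for k in("knob","mark"):
        for r in pinpoint(s,k)[:1]: print(k,np.round(r["location"],1))
P=[cv2.resize(s["image"][y0:y0+100,x0:x0+110],None,fx=3.6,fy=3.6,interpolation=cv2.INTER_CUBIC) for s,x0,y0 in((S[2],360,180),(S[3],190,230))]
cv2.imwrite("pics/crop3.png",cv2.cvtColor(np.hstack(P),cv2.COLOR_RGB2BGR))
```

```text
[387.55923925 -43.90633488 143.13833484] [3.19405961e-04 9.99946303e-01 1.03579313e-02 4.55519118e-05]
F [ 6.38405248e+02 -1.17860784e+02  2.03160664e-02]
12
U [ 5.07545469e+02 -1.15710241e+02  1.30712552e-01]
knob [628.5 -34.6  63.2]
mark [ 641.7 -195.8   19.8]
knob [634.1 -40.8  63. ]
mark [ 641.2 -191.4   22.7]
knob [630.  -35.4  59.5]
mark [ 640.  -194.7   18.5]
knob [632.7 -36.3  63.7]
mark [ 643.7 -193.9   25.4]
```

View pics/crop3.png

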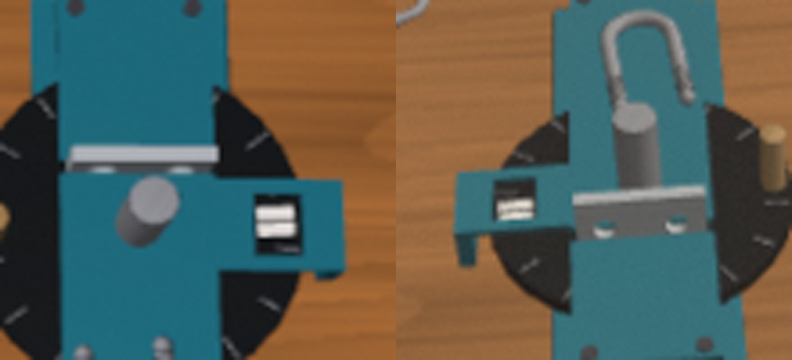

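The mark now shows whole, with its centre line at (276,221) inside the opening that spans rows 195–256, and the dial is set. Next I'll grasp the U-bolt across its legs.

Emit:
arm_command --pt "6.8 2.5 1.5 1 -2" --pt "6.8 5 3 2 -4" --pt "6.8 7.5 4.5 3 -6.3" --pt "6.8 10 6 4.5 -6.3" --pt "6.8 12.4 7.33 6.3 -6.3"

```text
time_s: 12.02
tool_pos: [517.3, -115.9, 80.5]
eef_rot: [0.001, 0.998, 0.065, 0.001]
wrist_force: [1.2, -0.4, 1.0]
finger_gap: 67.9
finger_force: 0.0
```

Emit:
arm_command --pt "6.8 0 0 0.7 0" --pt "6.8 0 0 1.5 0" --pt "6.8 0 0 2.3 0" --pt "6.8 0 0 3 0" --pt "6.8 0 0 3 0"

```text
time_s: 12.43
tool_pos: [512.5, -113.5, 48.9]
eef_rot: [-0.001, 0.998, 0.065, -0.002]
wrist_force: [-1.3, -0.1, 0.2]
finger_gap: 68.0
finger_force: 0.0
```

Run:
```python
from h import *
st=sense();print(st["tool_pos"],st["eef_rot"],st["finger_gap"])
s=optics.snapshot("scene");x0,y0=190,190
c=cv2.resize(s["image"][y0:y0+120,x0:x0+150],None,fx=5,fy=5,interpolation=cv2.INTER_CUBIC)
cv2.imwrite("pics/crop4.png",cv2.cvtColor(c,cv2.COLOR_RGB2BGR))
```

```text
[ 512.52447053 -113.49530615   48.89895761] [-6.89124741e-04  9.97858512e-01  6.53873874e-02 -1.55087406e-03] 68.03617755690509
```

View pics/crop4.png

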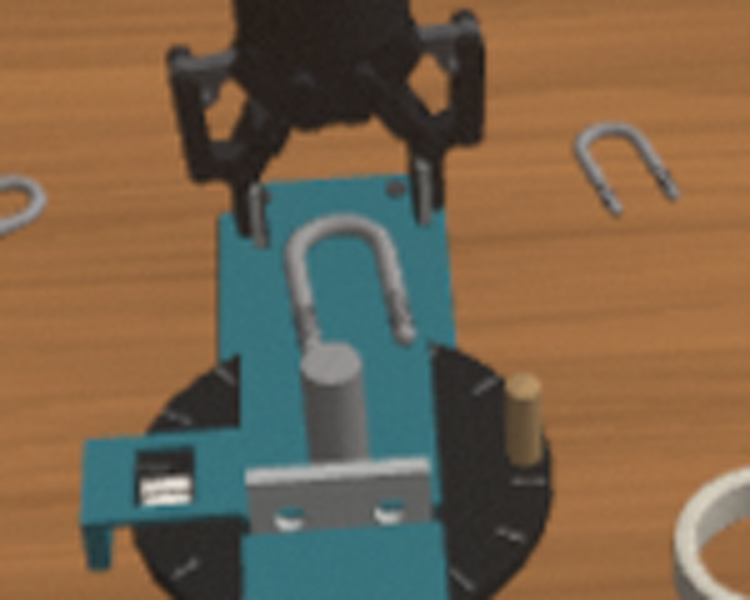

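The open fingers, at (260,215) and (425,195), straddle the bolt's bow at (345,225). I'll descend and close.

Emit:
arm_command --pt "6.8 0 0 0.7 0" --pt "6.8 0 0 1.4 0" --pt "6.8 0 0 2.0 0" --pt "6.8 0 0 2.3 0" --pt "6.8 0 0 2.3 0"

```text
time_s: 12.9
tool_pos: [513.9, -114.2, 26.3]
eef_rot: [-0.0, 0.998, 0.065, -0.001]
wrist_force: [-1.4, -0.2, -0.4]
finger_gap: 68.0
finger_force: 0.0
```

Emit:
arm_command --pt "4 0 0 0 0" --pt "4 0 0 0 0" --pt "4 0 0 0 0" --pt "4 0 0 0 0" --pt "4 0 0 0 0"

```text
time_s: 13.32
tool_pos: [515.2, -114.7, 27.8]
eef_rot: [0.0, 0.998, 0.065, 0.0]
wrist_force: [-1.4, 0.7, 4.6]
finger_gap: 49.3
finger_force: 62.1
```

Run:
```python
from h import *
S=[optics.snapshot(n) for n in("scene","scene","scene","top")]
st=sense();print(st["tool_pos"],st["eef_rot"],st["finger_gap"],st["wrist_force"])
for s in S:
    for k in UB:
        for r in pinpoint(s,k)[:2]: print(s["shot"],k,round(r["conf"],2),np.round(r["location"],1))
s=S[2];x0,y0=190,190
c=cv2.resize(s["image"][y0:y0+120,x0:x0+150],None,fx=5,fy=5,interpolation=cv2.INTER_CUBIC)
cv2.imwrite("pics/crop5.png",cv2.cvtColor(c,cv2.COLOR_RGB2BGR))
```

```text
[ 515.21288556 -114.66204024   27.82696824] [1.26282570e-04 9.97870424e-01 6.52263771e-02 3.48534378e-04] 49.39225579554366 [-1.91115888  1.43776185  4.6876855 ]
14 ubolt 0.74 [ 420.8 -276.6    3.3]
14 ubolt 0.71 [ 508.3 -115.7   37.5]
14 tip_left 0.56 [ 457.4 -313.1    1.3]
14 tip_left 0.49 [568.7 -86.8  30.4]
14 tip_right 0.65 [ 576.6 -125.4   33.4]
14 tip_right 0.61 [456.5  21.    5.6]
15 ubolt 0.83 [ 507.4 -113.6   37.6]
15 ubolt 0.58 [4.087e+02 1.950e+01 2.000e-01]
15 tip_left 0.69 [571.3 -87.2  33.2]
15 tip_left 0.61 [ 462.6 -311.9   -0. ]
15 tip_right 0.67 [ 433.3 -326.2    7.2]
15 tip_right 0.55 [454.7  20.4   2.2]
16 ubolt 0.81 [ 509.1 -114.5   36.2]
16 ubolt 0.65 [406.5  19.9   3.9]
16 tip_left 0.75 [571.3 -88.6  32.7]
16 tip_left 0.58 [444.2  44.6   4.6]
16 tip_right 0.65 [ 433.4 -327.3    9.3]
16 tip_right 0.57 [ 575.9 -127.5   33.2]
17 ubolt 0.84 [405.1  19.3   4.5]
17 ubolt 0.73 [ 422.6 -276.2    1.1]
17 tip_left 0.79 [446.9  45.2   1.9]
17 tip_left 0.72 [ 456.2 -313.5    2.9]
17 tip_right 0.69 [451.4  22.    3.4]
17 tip_right 0.67 [ 429.8 -332.5    0.8]
```

View pics/crop5.png

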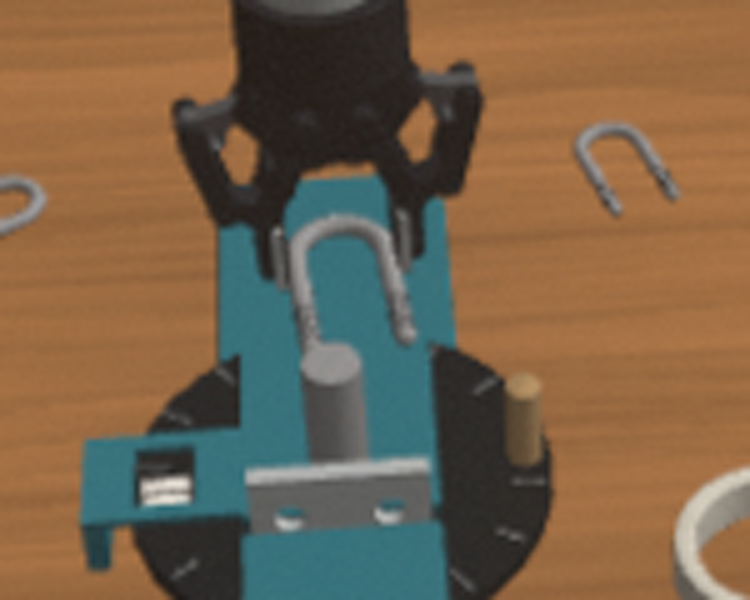

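The bolt is gripped: the pads are flush on both legs at (280,255) and (403,235), and the gap reads 2 mm under true width, as it did on the knob. I'll align it with the fixture axis.

Emit:
arm_command --pt "4 0 0.2 0 2" --pt "4 0 0.4 0 4" --pt "4 -0.05 0.57 0 6.3" --pt "4 -0.05 0.57 0 6.3" --pt "4 -0.05 0.57 0 6.3"

```text
time_s: 14.53
tool_pos: [516.1, -120.2, 27.9]
eef_rot: [-0.0, 1.0, 0.011, 0.001]
wrist_force: [1.1, 1.7, 4.6]
finger_gap: 49.2
finger_force: 62.4
```

```bash
cat > m.py <<'E'
from h import *
def run(n,x0,tol=18):
    st=sense();S=[optics.snapshot(c) for c in ("scene","top","scene","scene")]
    q=st["eef_rot"];h=np.arctan2(2*(q[1]*q[2]+q[0]*q[3]),1-2*(q[2]**2+q[3]**2))
    F=(638.4,-117.9,.0203)
    t=np.array(st["tool_pos"]);c,s=np.cos(F[2]),np.sin(F[2]);d=t[:2]-F[:2]
    print("tcp_f",c*d[0]+s*d[1],-s*d[0]+c*d[1],t[2],"head",h,"gap",st["finger_gap"],"F",np.round(st["wrist_force"],1))
    for k in list(UB):
        for s_ in S:
            for r in pinpoint(s_,k):
                d=np.array(r["location"])[:2]-F[:2];p=np.array([c*d[0]+s*d[1],-s*d[0]+c*d[1]])
                if abs(p[1])<40 and r["location"][2]>22: print(k,s_["shot"],round(r["conf"],2),p.round(1),round(r["location"][2],1))
    P=[cv2.resize(s_["image"][y:y+100,x:x+100],None,fx=4,fy=4,interpolation=cv2.INTER_CUBIC) for s_,x,y in((S[3],200,215),(S[1],360,190))]
    cv2.imwrite(f"pics/{n}.png",cv2.cvtColor(np.hstack(P),cv2.COLOR_RGB2BGR))
E
python3 -c "
from m import *
run('a1',None)"
```

```text
tcp_f -122.29749152641529 0.1542525273793487 27.859334045896524 head 0.02148428206059824 gap 49.2428004817929 F [1.1 1.7 4.6]
ubolt 18 0.51 [-129.7   -1.4] 38.6
ubolt 18 0.26 [-64.3  18.2] 31.9
ubolt 19 0.7 [-129.4    2.5] 33.4
ubolt 20 0.69 [-129.3    0.8] 34.0
ubolt 21 0.53 [-127.9    0.5] 36.6
tip_left 18 0.53 [-66.9  21.3] 32.4
tip_left 19 0.49 [-63.9  22. ] 34.5
tip_left 19 0.46 [27.7 20.5] 31.4
tip_left 20 0.84 [-64.2  18.7] 30.3
tip_left 21 0.59 [-64.4  20.7] 35.3
tip_right 20 0.53 [-64.8 -21.8] 33.9
tip_right 20 0.21 [-63.2  18.6] 32.4
tip_right 21 0.54 [-65.4 -19.4] 34.4
```

Emit:
arm_command --pt "4 0.8 0 0 0" --pt "4 1.6 0 0 0" --pt "4 2.4 0 0 0" --pt "4 3.2 0 0 0" --pt "4 4 0 0 0"

```text
time_s: 15.75
tool_pos: [552.3, -119.8, 27.8]
eef_rot: [0.001, 1.0, 0.01, -0.003]
wrist_force: [-8.3, -2.0, 13.9]
finger_gap: 49.4
finger_force: 63.3
```

Emit:
arm_command --pt "4 0.8 0 0 0" --pt "4 1.6 0 0 0" --pt "4 2.4 0 0 0" --pt "4 3.2 0 0 0" --pt "4 3.6 0 0 0"

```text
time_s: 16.17
tool_pos: [589.7, -119.2, 27.8]
eef_rot: [0.001, 1.0, 0.011, -0.002]
wrist_force: [-7.2, -0.3, 11.7]
finger_gap: 49.4
finger_force: 63.0
```

Emit:
arm_command --pt "4 0.2 0 0 0" --pt "4 0.4 0 0 0" --pt "4 0.4 0 0 0" --pt "4 0.4 0 0 0" --pt "4 0.4 0 0 0"

```text
time_s: 16.58
tool_pos: [593.2, -119.2, 27.8]
eef_rot: [0.001, 1.0, 0.011, -0.002]
wrist_force: [-5.4, -1.1, 11.0]
finger_gap: 49.5
finger_force: 63.0
```

```bash
python3 -c "
from m import *
run('a2',None)"
```

```text
tcp_f -45.23605574253029 -0.3333513467460022 27.827977543287357 head 0.02102409967514072 gap 49.51454951680888 F [-5.4 -1.1 11. ]
ubolt 22 0.53 [-48.5  -1.2] 36.1
ubolt 24 0.77 [-50.   -0.7] 38.0
ubolt 25 0.76 [-52.   -0.4] 35.2
tip_left 22 0.67 [11.5 20.7] 34.3
tip_left 23 0.6 [13.1 22. ] 32.9
tip_left 24 0.59 [11.3 17.1] 30.6
tip_left 25 0.51 [12.8 16.4] 33.9
tip_right 22 0.58 [ 15.  -18.8] 31.7
tip_right 24 0.61 [ 13.2 -22.7] 34.1
tip_right 25 0.72 [ 13.5 -21.5] 37.3
tip_right 25 0.65 [-1.2  3.1] 87.5
```

View pics/a2.png

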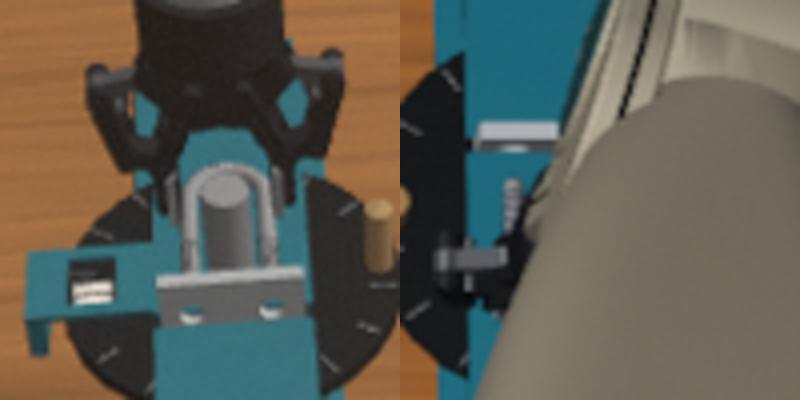

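The left panel shows both legs astride the post at (190–270, 170–260), aimed at the holes at (193,315) and (272,310). I'll nudge it 0.4 mm and enter the holes.

Emit:
arm_command --pt "4 0.3 -0.04 0 0" --pt "4 0.6 -0.04 0 0" --pt "4 1.0 -0.04 0 0" --pt "4 1.4 -0.04 0 0" --pt "4 1.8 -0.04 0 0"

```text
time_s: 17.8
tool_pos: [610.6, -118.4, 27.8]
eef_rot: [0.001, 1.0, 0.01, -0.003]
wrist_force: [-6.9, -0.7, 13.0]
finger_gap: 49.2
finger_force: 63.1
```

Emit:
arm_command --pt "4 0.2 0 0 0" --pt "4 0.4 0 0 0" --pt "4 0.6 0 0 0" --pt "4 0.8 0 0 0" --pt "4 0.8 0 0 0"

```text
time_s: 18.22
tool_pos: [619.2, -118.2, 27.8]
eef_rot: [0.001, 1.0, 0.011, -0.002]
wrist_force: [-5.4, -0.4, 10.4]
finger_gap: 49.5
finger_force: 62.9
```

No extra resistance, so the tips are through. Next I'll push home.

Emit:
arm_command --pt "4 0.5 0 0 0" --pt "4 1.0 0 0 0" --pt "4 1.5 0 0 0" --pt "4 2.0 0 0 0" --pt "4 2.4 0 0 0"

```text
time_s: 18.63
tool_pos: [643.0, -117.7, 27.8]
eef_rot: [0.001, 1.0, 0.011, -0.002]
wrist_force: [-5.6, 0.2, 11.3]
finger_gap: 49.5
finger_force: 63.0
```

Emit:
arm_command --pt "4 0.1 0 0 0" --pt "4 0.2 0 0 0" --pt "4 0.3 0 0 0" --pt "4 0.4 0 0 0" --pt "4 0.5 0 0 0"

```text
time_s: 19.05
tool_pos: [646.6, -117.6, 27.8]
eef_rot: [0.001, 1.0, 0.01, -0.004]
wrist_force: [-10.3, -0.7, 13.8]
finger_gap: 49.0
finger_force: 63.1
```

Emit:
arm_command --pt "4 0.1 0 0 0" --pt "4 0.2 0 0 0" --pt "4 0.2 0 0 0" --pt "4 0.2 0 0 0" --pt "4 0.2 0 0 0"

```text
time_s: 19.47
tool_pos: [646.7, -117.6, 27.8]
eef_rot: [0.001, 1.0, 0.01, -0.005]
wrist_force: [-12.0, 0.4, 15.6]
finger_gap: 49.4
finger_force: 63.5
```

```bash
python3 -c "
from m import *
run('a3',None)"
```

```text
tcp_f 8.315801955670212 0.11034851609131266 27.75452194555915 head 0.020723018761894172 gap 49.40156950039192 F [-12.    0.4  15.6]
ubolt 26 0.74 [-0.2 -1.3] 35.6
ubolt 27 0.34 [66.6 23.2] 34.3
ubolt 28 0.54 [-1.   0.9] 36.0
ubolt 29 0.65 [ 0.1 -1. ] 36.4
tip_left 26 0.71 [68.7 17.5] 31.8
tip_left 27 0.59 [65.8 20.9] 33.7
tip_left 28 0.67 [68.2 22.4] 32.4
tip_left 29 0.73 [67.2 20.1] 30.9
tip_right 26 0.49 [ 66.3 -20.4] 33.9
tip_right 28 0.45 [ 65.8 -20.6] 32.3
tip_right 29 0.59 [ 70.9 -20.7] 32.4
```

Emit:
arm_command --pt "4 0.1 0 0 0" --pt "4 0.2 0 0 0" --pt "4 0.3 0 0 0" --pt "4 0.4 0 0 0" --pt "4 0.4 0 0 0"

```text
time_s: 20.68
tool_pos: [646.8, -117.6, 27.7]
eef_rot: [0.001, 1.0, 0.01, -0.009]
wrist_force: [-19.8, -0.8, 23.6]
finger_gap: 49.3
finger_force: 64.2
```

Emit:
arm_command --pt "4 0.1 0 0 0" --pt "4 0.2 0 0 0" --pt "4 0.3 0 0 0" --pt "4 0.4 0 0 0" --pt "4 0.4 0 0 0"

```text
time_s: 21.1
tool_pos: [646.9, -117.6, 27.6]
eef_rot: [0.001, 1.0, 0.01, -0.013]
wrist_force: [-29.0, -1.5, 30.1]
finger_gap: 49.6
finger_force: 64.9
```

```bash
python3 -c "
from m import *
run('a4',None)"
```

```text
tcp_f 8.470602109087732 0.14868990187246378 27.616424403858744 head 0.019958106234408284 gap 49.61342897004843 F [-29.   -1.5  30.1]
ubolt 30 0.71 [ 1.3 -1.5] 36.2
ubolt 31 0.38 [66.7 22.7] 33.3
ubolt 32 0.44 [ 1.8 -2.8] 37.3
ubolt 33 0.61 [ 2.2 -0.1] 39.8
tip_left 30 0.67 [67.7 21.8] 30.6
tip_left 31 0.44 [67.9 23.8] 33.7
tip_left 32 0.71 [68.  16.1] 34.3
tip_left 33 0.58 [64.6 21. ] 28.2
tip_right 30 0.56 [ 68.9 -21.6] 34.7
tip_right 30 0.42 [ 2.4 -1.2] 36.0
tip_right 32 0.59 [ 69.4 -20.8] 32.7
tip_right 33 0.53 [ 66.8 -19.8] 34.9
```

View pics/a4.png

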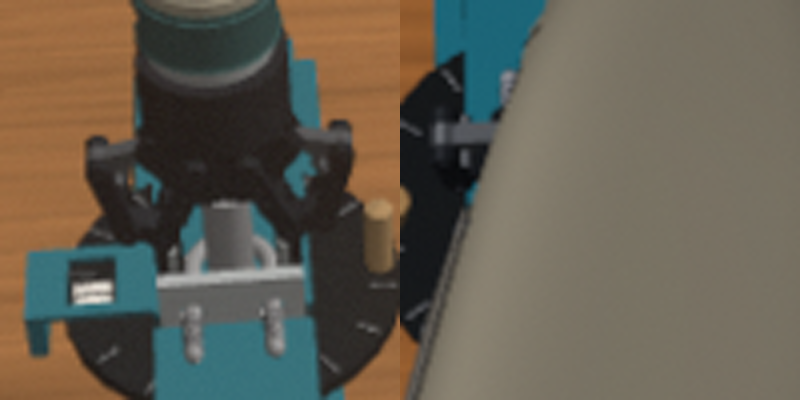

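Both legs emerge through the bracket at (193,335) and (274,330), and advance has stopped with the bow against the post. I'll relieve the push, open and lift straight up.

Emit:
arm_command --pt "4 -0.3 0 0 0" --pt "4 -0.6 0 0 0" --pt "4 -0.8 0 0 0" --pt "4 -0.8 0 0 0" --pt "4 -0.8 0 0 0"

```text
time_s: 22.32
tool_pos: [646.8, -117.6, 27.7]
eef_rot: [0.001, 1.0, 0.01, -0.005]
wrist_force: [-11.2, -0.2, 15.9]
finger_gap: 49.5
finger_force: 63.4
```

Emit:
arm_command --pt "6.4 0 0 0 0" --pt "6.4 0 0 0 0" --pt "6.4 0 0 0 0" --pt "6.4 0 0 0 0" --pt "6.4 0 0 0 0"

```text
time_s: 22.73
tool_pos: [652.1, -117.1, 26.8]
eef_rot: [0.0, 1.0, 0.01, -0.0]
wrist_force: [-0.3, -0.5, 1.2]
finger_gap: 64.2
finger_force: 0.0
```

Emit:
arm_command --pt "6.4 0 0 -1 0" --pt "6.4 0 0 -2.5 0" --pt "6.4 0 0 -5 0" --pt "6.4 0 0 -8 0" --pt "6.4 0 0 -11 0"

```text
time_s: 23.15
tool_pos: [651.6, -116.9, 138.5]
eef_rot: [-0.0, 1.0, 0.01, -0.001]
wrist_force: [0.6, -0.5, 0.7]
finger_gap: 63.8
finger_force: 0.0
```

Emit:
arm_command --pt "6.4 -4 0 -1 0" --pt "6.4 -8 0 -1 0" --pt "6.4 -12 0 -1 0" --pt "6.4 -16 0 -1 0" --pt "6.4 -20 0 -1 0"

```text
time_s: 23.57
tool_pos: [450.7, -121.1, 148.1]
eef_rot: [0.0, 1.0, 0.011, 0.001]
wrist_force: [0.4, -0.5, -0.3]
finger_gap: 63.8
finger_force: 0.0
```

Emit:
arm_command --pt "6.4 -2 3 0 0" --pt "6.4 -4 6 0 0" --pt "6.4 -6 9 0 0" --pt "6.4 -6 12 0 0" --pt "6.4 -6 12 0 0"

```text
time_s: 23.98
tool_pos: [395.2, -247.5, 149.0]
eef_rot: [0.003, 1.0, 0.008, 0.002]
wrist_force: [1.4, -0.4, -0.3]
finger_gap: 64.2
finger_force: 0.0
```

```bash
python3 -c "
from m import *
run('a5',None)"
```

```text
tcp_f -245.79067204958056 -124.62767999619034 149.00070063139344 head 0.015611370406963363 gap 64.23640793002072 F [ 1.4 -0.4 -0.3]
ubolt 34 0.72 [ 2.4 -1.5] 38.5
ubolt 35 0.59 [1.9 3.5] 36.1
ubolt 36 0.61 [ 0.8 -0.1] 37.9
ubolt 37 0.54 [-0.2  0.5] 36.5
tip_left 34 0.73 [64.4 19.5] 33.6
tip_left 35 0.97 [66.7 21.8] 37.0
tip_left 36 0.77 [69.  20.4] 32.1
tip_left 36 0.3 [-188.1    0.5] 31.9
tip_left 37 0.53 [67.4 20.7] 31.6
tip_right 34 0.73 [ 67.7 -19.7] 35.3
tip_right 36 0.55 [ 69.6 -21.8] 36.3
tip_right 36 0.29 [-1.2  2.1] 83.9
tip_right 37 0.56 [ 65.1 -20.8] 35.5
```

View pics/a5.png

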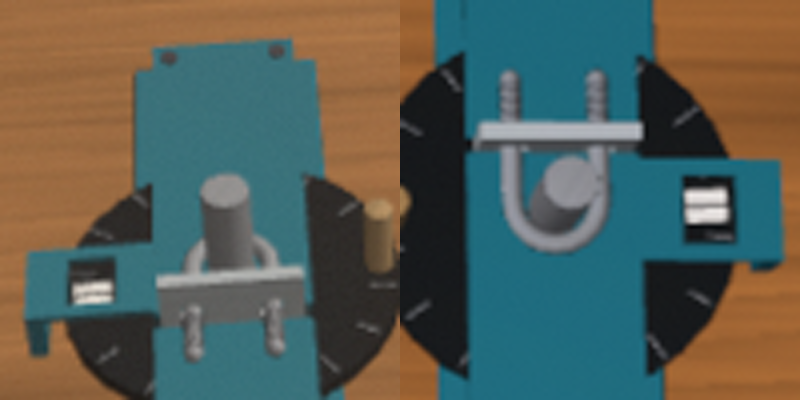

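The right panel shows both legs through the bracket, the bow against the post's base at (550,235), and the mark whole in the window at (706,205). I'll hand it in.

```bash
python3 -c "
from h import *
print(ticket.job_done())"
```

```text
the job is handed in; nothing more can be done
None
```

The job is handed in: the table is set with the white mark whole in the window, and the U-bolt is through both bracket holes with its bow against the post. The verdict was not reported back to me.

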